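# Roll the cheese logs mark-up and weigh the batch

## Task

Turn the cheese logs: roll each one along the mat, without picking it up, until its coloured mark is on top, and leave them all lying like that on the mat. Then lay them in the cradles of the weighing rack, mark still on top, each in the cradle of its own colour, filling the cradles in the order 1 to 4 (red, yellow, green, blue; skip the colour that is missing), and last press the scale's green button fully down and let it come up. Leave everything else where it is.

Things in the scene. Friction and masses are not known exactly. Their poses are not given: they have to be found in the camera images.
- log_red: cheese log, cream rigid round bar 40 mm across, 100 mm long, about 150 g; may be absent (None). A red strip along one side, 74 x 9 mm, is its mark; a red line on each end face points to it. Origin at its centre; x is the log's axis, z points out through the mark. With its top pressed and drawn sideways it rolls, going half as far as the presser, and soon stops
- log_yellow: cheese log, cream rigid round bar 40 mm across, 100 mm long, about 150 g; may be absent (None). A yellow strip along one side, 74 x 9 mm, is its mark; a yellow line on each end face points to it. Origin at its centre; x is the log's axis, z points out through the mark. With its top pressed and drawn sideways it rolls, going half as far as the presser, and soon stops
- log_green: cheese log, cream rigid round bar 40 mm across, 100 mm long, about 150 g; may be absent (None). A green strip along one side, 74 x 9 mm, is its mark; a green line on each end face points to it. Origin at its centre; x is the log's axis, z points out through the mark. With its top pressed and drawn sideways it rolls, going half as far as the presser, and soon stops
- log_blue: cheese log, cream rigid round bar 40 mm across, 100 mm long, about 150 g; may be absent (None). A blue strip along one side, 74 x 9 mm, is its mark; a blue line on each end face points to it. Origin at its centre; x is the log's axis, z points out through the mark. With its top pressed and drawn sideways it rolls, going half as far as the presser, and soon stops
- mat: dark green draining mat, fixed, 360 mm (x) by 465 mm (y), less than 1 mm thick, so that what lies on it is as good as on the table, with a raised edge 11 mm high and 6 mm wide along each of the two sides that run along x (at y = -232 and +232 mm from its centre); the logs start on it. Origin at the centre of its underside
- rack: fixed aluminium platform 336 (x) by 160 (y) by 22 mm, a 48 mm high lip at each x end, with four cradles 72 mm apart along its x: two white rails each, along its y, 110 mm long, 6 mm wide, 26 mm between, tops 45 mm above the table. A log lies along them, its lower 5 mm between. End plates, 1 to 4 black dots: 1 red, 2 yellow, 3 green, 4 blue, from -x to +x. Origin: centre of underside
- cradle1 (a point): centre of a log lying fully in cradle 1 (the red one, 1 dot), 60 mm above the table; axes as the rack's
- cradle2 (a point): centre of a log lying fully in cradle 2 (the yellow one, 2 dots), 60 mm above the table; axes as the rack's
- cradle3 (a point): centre of a log lying fully in cradle 3 (the green one, 3 dots), 60 mm above the table; axes as the rack's
- cradle4 (a point): centre of a log lying fully in cradle 4 (the blue one, 4 dots), 60 mm above the table; axes as the rack's
- log_button_top (a point): centre of the top of the scale's round green push button (28 mm across, pressed straight down), on a grey box 70 x 70 x 35 mm; the button stands higher than the box
- log_button (a joint): how far the button is pressed, m: 0 released, 0.006 fully down (spring, 5 N when fully down)
- wheel_a: small round bark-girdled cheese 85 mm across, 36 mm high; not part of the job, leave it where it is. Origin at the centre of its underside
- wheel_b: small round bark-girdled cheese 85 mm across, 36 mm high; not part of the job, leave it where it is. Origin at the centre of its underside
- wheel_c: small round bark-girdled cheese 85 mm across, 36 mm high; not part of the job, leave it where it is. Origin at the centre of its underside
- wheel_d: small round bark-girdled cheese 85 mm across, 36 mm high; not part of the job, leave it where it is. Origin at the centre of its underside
- sprayer: white tapered bottle 72 mm across, 165 mm high; not part of the job, leave it where it is. Origin at the centre of its underside
- brush: brush with a wooden handle, lying along its x; not part of the job, leave it where it is. Origin at the centre of its underside
- bowl: steel bowl 120 mm across, 50 mm high; not part of the job, leave it where it is. Origin at the centre of its underside
There are look-alikes about, which are no part of the job. Of the things that look like the part that bears log_button_top, the largest one is meant.

How it is judged:
By the outcome, as a careful person would: the job done as asked, in the order asked, and still so for the second after the job is handed in, with the robot touching nothing.
Of log_red, log_yellow, log_green, log_blue only 3 to 4 are there at a start; the rules pass over those that are not, and their reading is None.
At some moment in a run one of log_red, log_yellow, log_green, log_blue may be knocked a few centimetres aside while the robot is not near it.
It also fails if it takes over 210 s, if anything falls off the work surface, if the arm or the gripper's body presses on something with over 40 N, if the wrist force passes 120 N, or if a joint passes its speed limit or range.

## Robot

A 6-joint arm with a two-finger parallel gripper is mounted at the origin on the work surface. World frame = base frame: x ahead of the robot, y to its left, z up, the work surface at z = 0. Lengths are in m, angles in degrees, forces in N, time in s.
With the tool pointing down it reaches from about 0.4 to 0.825 m from the base axis. Payload 7 kg.
Tool frame: the origin (TCP) lies midway between the tips of the shut fingers; the grasp point (between the pads) lies 19 mm behind it; z points along the fingers, y is the line along which they close (so a half turn about z gives the same grasp; the last joint's range is limited). The gripper opens to 88 mm and grips with 3 to 60 N. Pads are 19 mm wide; open, the fingers measure 130 mm over their backs; the gripper's body (78 mm by 193 mm) begins 47 mm behind the grasp point.
Start: joints at [86.179, 20.546, 0.682, 0, -70.136, -16.507], TCP at [0.235, 0.633, 0.192] pointing down, gripper open.
Joint ranges: [-176.03, 176.03], [-82.01, 121.73], [-58.28, 71.71], [-173.87, 95.51], [-174.79, -0.11], [-173.66, 173.66]. Speed limits (degrees/s): [136.94, 136.94, 172.46, 180, 180, 180].

## Interface

Orientations are given as a 3x3 rotation matrix whose columns are the frame's x, y, z axes.
In Python, from rig import robot gives the robot as it stands. Calls block until the motion is done:
- robot.goto(position, orientation): joint-space move of the TCP to a pose.
- robot.servo_line(position, ori=None, speed=0.15): straight line of the TCP; ori=None keeps the orientation; speed is the mean speed in m/s.
- robot.movej(angles): joint-space move.
- robot.move_gripper(opening): opening from 0.0 (shut) to 1.0 (fully open); the grip force is fixed at half the most; returns when the fingers have stopped.
- robot.dwell(seconds).
- robot.ik(position, orientation): joint angles nearest the present ones, or None.
- robot.grab_frame(name): name is "scene" or "side" or "wrist"; returns (picture, depth): 400x640x3 uint8, red, green, blue; 400x640 float32, m along the optical axis (not along the pixel's ray), 0 where there is no reading.
- robot.camera_info(name): a dict with "vfov" (degrees; the focal length in pixels is half the picture's height over the tangent of half this angle, whatever the lens; pixels are square), "cx", "cy" (the principal point, pixels), "k1" (the pictures are not rectified: a ray, as slopes to the right and down, at radius r is drawn at 1 + k1 r^2 times it, then the intrinsics apply), "view" (4x4, takes a point from world to camera coordinates); the wrist camera has in their place "T_tool_cam" (4x4, takes a point from camera to tool coordinates, whose origin is the TCP and whose axes are the flange's). Camera axes: x right, y down, z forward; pixel columns grow to the right and rows downward; lengths in m; the calibration is good to about 2 mm. A picture is of the moment at which its call begins: read the wrist's pose just before it. camera_info takes no time and is no camera call.
A pose or a line that the arm cannot do raises robot.Unreachable and nothing moves.
- robot.job_done(): hands the job in; it is judged then, once.
Readings, each from a call of its own:
- robot.read_t(): time.
- robot.read_qpos(): joint angles.
- robot.read_qvel(): joint speeds.
- robot.read_effort(): joint torques, N m.
- robot.read_position(): TCP position.
- robot.read_tcp_rot(): TCP orientation.
- robot.read_force(): force on the tool from outside, world axes, zero at the start.
- robot.read_ft_torque(): the same for the moment, N m.
- robot.read_grip_width(): opening from 0.0 (shut) to 1.0 (fully open).
- robot.read_finger_force(): force on a finger pad.
Only numpy, scipy, OpenCV 4.12 (cv2) and the standard library are available. Lean on these libraries where they do the work, as an engineer would, in place of code of your own. Each camera call takes 0.05 s, during which the arm holds its last target. There are 200 camera calls.

## Working session

There is one attempt and no reset: what is moved stays moved. The work goes in short steps, each a Python script; the robot and the scene stay as the last script left them, time stands still between calls to the robot, and variables do not carry over. Pictures are saved under pics/ and viewed, at most 14 in all, crops included, and the job is handed in when it is done.

```bash
mkdir -p pics; ls; cat > h.py <<'E'
import numpy as np, cv2
from rig import robot
def K(ci): 
    f=200/np.tan(np.radians(ci['vfov'])/2); return f,ci['cx'],ci['cy'],ci['k1']
def pose():
    T=np.eye(4);T[:3,:3]=robot.read_tcp_rot();T[:3,3]=robot.read_position();return T
def grab(name):
    ci=robot.camera_info(name)
    if name=='wrist': M=pose()@np.array(ci['T_tool_cam'])
    else: M=np.linalg.inv(np.array(ci['view']))
    im,d=robot.grab_frame(name)
    return im,d,K(ci),M
def ray(u,v,k):
    f,cx,cy,k1=k; x=(np.asarray(u,float)-cx)/f; y=(np.asarray(v,float)-cy)/f
    rd=np.hypot(x,y); r=rd
    for _ in range(20): r=rd/(1+k1*r*r)
    s=1/(1+k1*r*r); return np.stack([x*s,y*s,np.ones_like(x)],-1)
def pts(u,v,d,k,M):  # depth pixels->world
    return (ray(u,v,k)*np.asarray(d)[...,None])@M[:3,:3].T+M[:3,3]
def onplane(u,v,z,k,M):
    r=ray(u,v,k)@M[:3,:3].T; t=(z-M[2,3])/r[...,2]; return M[:3,3]+r*t[...,None]
def cloud(d,k,M):
    v,u=np.mgrid[:400,:640]; return pts(u,v,d,k,M)
def proj(P,k,M):
    Mi=np.linalg.inv(M);p=np.asarray(P)@Mi[:3,:3].T+Mi[:3,3];f,cx,cy,k1=k
    x=p[...,0]/p[...,2];y=p[...,1]/p[...,2];s=1+k1*(x*x+y*y);return np.stack([cx+f*x*s,cy+f*y*s],-1)
def save(im,n,crop=None,sc=1):
    if crop: im=im[crop[1]:crop[3],crop[0]:crop[2]]
    cv2.imwrite('pics/'+n,cv2.resize(im[:,:,::-1],None,fx=sc,fy=sc,interpolation=cv2.INTER_CUBIC))
E
python3 - <<'E'
from h import *
a=grab('scene');b=grab('side')
np.savez('s0.npz',a=a[0],ad=a[1],b=b[0],bd=b[1])
for n,g in(('scene',a),('side',b)): save(g[0],n+'0.png',None,1.25); print(n,g[2],g[3].round(3).tolist())
print(robot.read_t(), robot.camera_info('wrist'), robot.read_tcp_rot())
E
```

```text
pics
scene (np.float64(478.56089267953786), 327.2674832933291, 192.8936513056741, -0.1295149383398379) [[-0.553, 0.456, -0.697, 1.478], [0.833, 0.295, -0.467, 0.576], [-0.007, -0.839, -0.544, 0.777], [0.0, 0.0, 0.0, 1.0]]
side (np.float64(375.86637036109875), 314.9976042687193, 192.3736885334414, -0.03017593605328267) [[-0.974, -0.171, 0.148, 0.41], [-0.226, 0.759, -0.611, 0.601], [-0.008, -0.628, -0.778, 0.876], [0.0, 0.0, 0.0, 1.0]]
0.1 {'vfov': 69.33339827307016, 'cx': 318.23712559273747, 'cy': 203.3895557160887, 'k1': -0.018949622028578042, 'T_tool_cam': array([[-5.90611351e-04, -9.63781002e-01, -2.66694264e-01,
         7.03893783e-02],
       [ 9.99999720e-01, -6.91937411e-04,  2.85963955e-04,
         5.24575129e-04],
       [-4.60142366e-04, -2.66694021e-01,  9.63781141e-01,
        -1.93518834e-01],
       [ 0.00000000e+00,  0.00000000e+00,  0.00000000e+00,
         1.00000000e+00]])} [[ 9.37678597e-01 -3.47503559e-01 -3.53204794e-04]
 [-3.47503698e-01 -9.37677508e-01 -1.43936974e-03]
 [ 1.68993917e-04  1.47240617e-03 -9.99998902e-01]]
```

View pics/scene0.png

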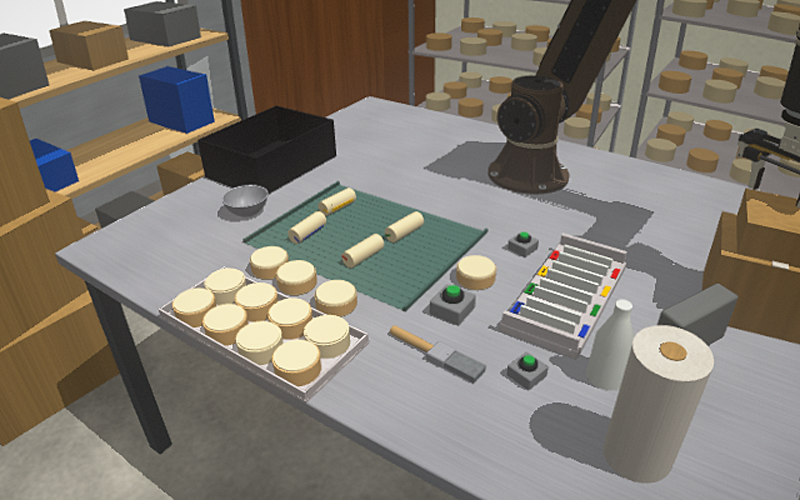

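View pics/side0.png

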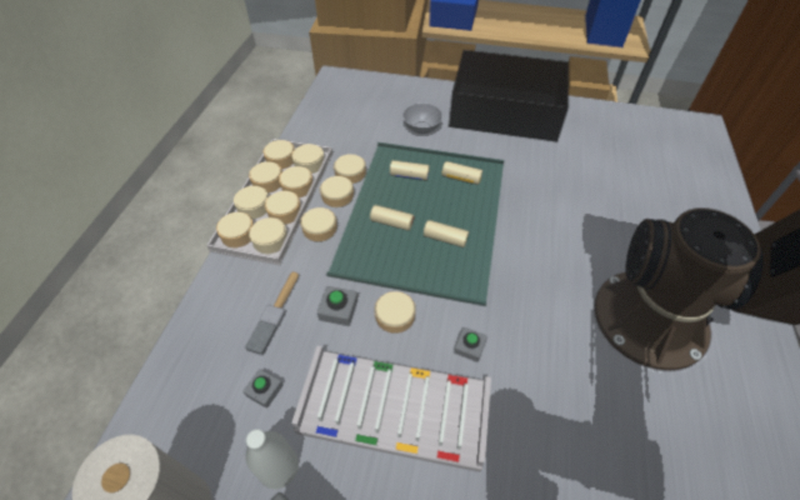

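The scene and side views show four logs on the mat (side picture: 409,170; 462,173; 392,217; 446,233), with yellow and blue marks low on two of them. There are three green buttons at side pixels (337,303), (471,342) and (263,385). The one at (337,303) looks largest. I'll measure the positions next.

```bash
python3 - <<'E'
from h import *
s=np.load('s0.npz')
ci=robot.camera_info('side');k=K(ci);M=np.linalg.inv(np.array(ci['view']))
ca=cloud(s['bd'],k,M)
S=lambda u,v,z:onplane(np.array(u)/1.25,np.array(v)/1.25,z,k,M).round(3)[:2]
print('buttons',[S(*p,.04) for p in((337,298),(471,340),(261,383))])
print('mat corners',[S(*p,0) for p in((377,145),(503,158),(486,300),(330,276))])
print('rack corners',[S(*p,.048) for p in((320,347),(490,376),(477,463),(298,428))])
print('plates',[S(*p,.045) for p in((457,380),(448,456),(419,373),(407,448),(383,366),(366,439),(347,359),(327,432))])
print('sprayer top',S(259,437,.165),'wheel',S(395,305,.036),'brush',S(290,283,.02), S(262,335,.02))
# logs: points z .025-.045 within mat
m=(ca[...,2]>.022)&(ca[...,2]<.05)&(s['bd']>0)
mat=np.array([(377,145),(503,158),(486,300),(330,276)])/1.25
pm=np.zeros((400,640),np.uint8);cv2.fillPoly(pm,[mat.astype(int)],1)
n,l,st,c=cv2.connectedComponentsWithStats((m&(pm>0)).astype(np.uint8))
for i in range(1,n):
  if st[i,4]>60:
    P=ca[l==i]; top=P[P[:,2]>np.percentile(P[:,2],50)]
    q=P[:,:2]-P[:,:2].mean(0);w,V=np.linalg.eigh(q.T@q)
    e=q@V[:,1]; print(c[i].round(),P.mean(0).round(3),'top',np.median(top,0).round(3),'yaw',np.degrees(np.arctan2(V[1,1],V[0,1])).round(1),'len',np.ptp(e).round(3))
# button heights
for u,v in((337,298),(471,340),(261,383),(337,320)): print(ca[int(v/1.25),int(u/1.25)].round(3))
E
```

```text
buttons [array([0.65 , 0.121]), array([0.366, 0.155]), array([0.732, 0.329])]
mat corners [array([ 0.704, -0.419]), array([ 0.346, -0.442]), array([0.344, 0.031]), array([0.695, 0.046])]
rack corners [array([0.647, 0.238]), array([0.323, 0.224]), array([0.328, 0.38 ]), array([0.635, 0.392])]
plates [array([0.381, 0.244]), array([0.376, 0.378]), array([0.451, 0.246]), array([0.445, 0.381]), array([0.52 , 0.248]), array([0.516, 0.382]), array([0.59 , 0.249]), array([0.585, 0.386])]
sprayer top [0.655 0.447] wheel [0.529 0.108] brush [0.768 0.096] [0.778 0.228]
[327. 134.] [ 0.588 -0.308  0.033] top [ 0.59  -0.313  0.037] yaw -177.6 len 0.099
[369. 136.] [ 0.452 -0.329  0.033] top [ 0.452 -0.334  0.037] yaw 173.4 len 0.1
[313. 173.] [ 0.594 -0.134  0.033] top [ 0.59  -0.139  0.037] yaw 173.3 len 0.097
[356. 185.] [ 0.461 -0.113  0.033] top [ 0.46  -0.119  0.037] yaw 172.7 len 0.099
[0.647 0.13  0.058]
[0.41  0.601 0.876]
[0.734 0.328 0.041]
[0.642 0.16  0.018]
```

```bash
cat >> h.py <<'E'
Ttc=np.array(robot.camera_info('wrist')['T_tool_cam'])
def look(C,target):
    """tool pose to put the wrist camera at C looking at target, image right ~ +-y world"""
    C=np.array(C,float);z=np.array(target,float)-C;z/=np.linalg.norm(z)
    x=np.cross(z,[0,0,1.]);x/=np.linalg.norm(x);Rc=np.stack([x,np.cross(z,x),z],1)
    R=Rc@Ttc[:3,:3].T; return C-R@Ttc[:3,3],R
E
python3 - <<'E'
from h import *
L=[(.59,-.313),(.452,-.334),(.59,-.139),(.46,-.119)]
out=[];dat={}
for i in(3,1,0,2):
    x,y=L[i]; ok=False
    for s in ((1,-1) if i in(0,2) else (-1,1)):
        for dx,h in((.2,.26),(.17,.28),(.13,.3)):
            p,R=look((x+s*dx,y,h),(x+s*.03,y,.02))
            if robot.ik(p,R) is None: continue
            try: robot.goto(p,R); ok=True
            except robot.Unreachable: continue
            break
        if ok: break
    print(i,ok,s,dx,robot.read_t()); 
    if not ok: continue
    im,d,k,M=grab('wrist'); dat.update({f'im{i}':im,f'd{i}':d,f'M{i}':M}); 
    c=proj(np.array([x,y,.02]),k,M).astype(int); print(c, im.shape, np.median(d))
    u0=np.clip(c[0]-130,0,380);v0=np.clip(c[1]-95,0,210)
    cv2.putText(im,str(i),(u0+8,v0+25),0,.8,(255,0,255),2)
    out.append(cv2.resize(im[v0:v0+190,u0:u0+260],(400,292)))
    np.savez('w0.npz',**dat)
while len(out)<4: out.append(out[0]*0)
save(np.vstack([np.hstack(out[:2]),np.hstack(out[2:])]),'w0.png')
E
```

```text
3 True -1 0.2 2.8083
[318 181] (400, 640, 3) 0.31494063
1 True -1 0.2 3.725
[318 181] (400, 640, 3) 0.29421148
0 True 1 0.2 5.325
[318 183] (400, 640, 3) 0.30540162
2 True 1 0.2 6.1083
[319 184] (400, 640, 3) 0.31423628
```

View pics/w0.png

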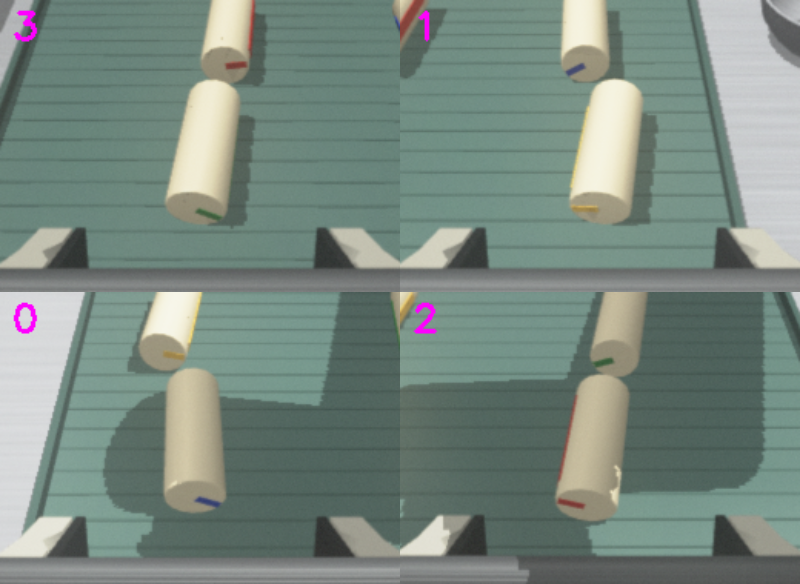

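Log 0 (588,-308) is blue with its mark at +y, slightly below the horizontal. Log 1 is yellow, mark at +y. Log 2 is red, mark at -y. Log 3 is green, mark at -y and below the horizontal. All four are present. I'll write a fit to get exact angles, then roll.

```bash
cat >> h.py <<'E'
from scipy.optimize import least_squares
HUE={'red':(172,8),'yellow':(17,33),'green':(45,85),'blue':(105,135)}
def fit(im,d,k,M,col,guess,zc=.02,yaw0=0.,rad=.075):
    """cylinder fit -> centre xy, yaw, mark angle phi (deg, + = toward +y), info"""
    P=cloud(d,k,M); g=np.array(guess[:2]); dz=P[...,2]-zc
    yy=np.radians(yaw0)
    a=np.array([np.cos(yy),np.sin(yy)]);n=np.array([-a[1],a[0]])
    q=P[...,:2]-g
    near=(d>0)&(abs(q@a)<rad)&(abs(q@n)<.04)
    m=near&(dz>-.008)&(dz<.026)
    X=P[m]
    def split(p,X):
        a=np.array([np.cos(p[1]),np.sin(p[1])]);n=np.array([-a[1],a[0]])
        return (X[:,:2]-g)@a,(X[:,:2]-g)@n-p[0],X[:,2]-zc-p[2]
    f=lambda p:np.hypot(*split(p,X)[1:])-.02
    r=least_squares(f,[0,yy,0],loss='soft_l1',f_scale=.001)
    p=r.x; on=abs(f(p))<.003; e=split(p,X)[0][on]; lo,hi=np.percentile(e,[.5,99.5])
    a=np.array([np.cos(p[1]),np.sin(p[1])]);n=np.array([-a[1],a[0]])
    c=g+n*p[0]+a*(lo+hi)/2
    hsv=cv2.cvtColor(im,cv2.COLOR_RGB2HSV);h0,h1=HUE[col];H=hsv[...,0]
    hm=((H>=h0)|(H<=h1)) if h0>h1 else (H>=h0)&(H<=h1)
    cm=near&(dz>-.021)&(dz<.026)&hm&(hsv[...,1]>(135 if col!='green' else 120))&(hsv[...,2]>30)
    Y=P[cm]; phi=np.nan
    if len(Y):
        E,l,z=split(p,Y); rr=np.hypot(l,z); ok=(rr<.024)&(rr>.004)&(abs(E-(lo+hi)/2)<.056)
        if ok.sum()>8:
            th=np.arctan2(l[ok],z[ok]); ref=np.angle(np.exp(1j*th).mean())
            phi=np.degrees(ref+np.median(np.angle(np.exp(1j*(th-ref)))))
    return c,np.degrees(p[1]),phi,(int(on.sum()),len(Y),round(hi-lo,3),round(p[2]*1e3,1))
def Rdown(yaw):  # tool x along yaw, z down
    c,s=np.cos(np.radians(yaw)),np.sin(np.radians(yaw)); return np.array([[c,s,0],[s,-c,0],[0,0,-1.]])
E
python3 - <<'E'
from h import *
w=np.load('w0.npz');k=K(robot.camera_info('wrist'))
for i,c,g,y in((0,'blue',(.59,-.313),2),(1,'yellow',(.452,-.334),-7),(2,'red',(.59,-.139),-7),(3,'green',(.46,-.119),-7)):
    print(c,fit(w[f'im{i}'],w[f'd{i}'],k,w[f'M{i}'],c,g,yaw0=y))
robot.move_gripper(0); print(robot.read_t(),robot.read_grip_width(),robot.read_force())
for x in(1,-1):
  for g in((.59,-.313),(.452,-.334),(.59,-.139),(.46,-.119)): print(x,g,robot.ik(np.array([*g,.1]),Rdown(0 if x>0 else 180)))
E
```

```text
blue (array([ 0.58951201, -0.31840944]), np.float64(1.4715861668672405), nan, (2765, 6, np.float64(0.098), np.float64(0.5)))
yellow (array([ 0.44871683, -0.3390072 ]), np.float64(-7.66114481822846), np.float64(87.32917267651807), (2847, 10, np.float64(0.099), np.float64(0.3)))
red (array([ 0.59637747, -0.14275849]), np.float64(-6.7282327422625166), np.float64(-66.83133268556277), (2910, 25, np.float64(0.099), np.float64(0.5)))
green (array([ 0.45742259, -0.12190544]), np.float64(-8.03517800132423), nan, (2822, 0, np.float64(0.099), np.float64(0.3)))
7.5833 0.004907702163683829 [-0.51347862 -0.28947524  0.06698881]
1 (0.59, -0.313) [-11.25738905  23.66454164  -7.1193575    0.         -59.21610086
 101.25738905]
1 (0.452, -0.334) [-16.50768509  14.4877341  -20.93866743   0.         -54.57359848
 106.50768509]
1 (0.59, -0.139) [  5.18992039  18.34554294 -15.36294878   0.         -56.29150828
  84.81007961]
1 (0.46, -0.119) [  9.30348111   6.51536347 -31.25802574   0.         -52.22661079
  80.69651889]
-1 (0.59, -0.313) [-11.25738905  23.66454164  -7.1193575    0.         -59.21610086
 -78.74261095]
-1 (0.452, -0.334) [-16.50768509  14.4877341  -20.93866743   0.         -54.57359848
 -73.49231491]
-1 (0.59, -0.139) [  5.18992039  18.34554294 -15.36294878   0.         -56.29150828
 -95.18992039]
-1 (0.46, -0.119) [  9.30348111   6.51536347 -31.25802574   0.         -52.22661079
 -99.30348111]
```

```bash
python3 - <<'E'
from h import *
w=np.load('w0.npz')
# mosaic pixel -> source: crops start (188,86ish), scale 260/400
for i,(ox,oy),(u,v) in((3,(0,0),(207,214)),(1,(400,0),(583,209)),(0,(0,292),(207,501)),(2,(400,292),(572,504))):
    im=w[f'im{i}'];v0={3:86,1:86,0:88,2:89}[i];u0=189 if i==2 else 188
    x=int(u0+(u-ox)*.65);y=int(v0+(v-oy)*.65)
    h=cv2.cvtColor(im,cv2.COLOR_RGB2HSV)
    print(i,h[y-2:y+3,x-3:x+4:3].reshape(-1,3).tolist())
    print('cream',h[y-40,x].tolist(),'mat',h[y,x+60].tolist())
E
```

```text
3 [[58, 88, 98], [51, 74, 124], [27, 48, 138], [60, 79, 94], [59, 92, 97], [51, 73, 125], [53, 73, 102], [59, 82, 93], [60, 88, 96], [34, 49, 125], [54, 77, 99], [59, 85, 90], [25, 47, 141], [38, 53, 120], [52, 75, 98]]
cream [25, 33, 239] mat [79, 50, 139]
1 [[22, 69, 169], [22, 77, 170], [22, 73, 174], [21, 135, 194], [21, 142, 207], [22, 131, 208], [21, 136, 167], [21, 137, 169], [21, 135, 161], [21, 129, 160], [21, 134, 158], [21, 134, 156], [22, 109, 157], [21, 107, 160], [21, 112, 159]]
cream [25, 49, 227] mat [78, 48, 149]
0 [[120, 8, 124], [24, 35, 140], [24, 47, 152], [116, 109, 115], [115, 49, 119], [23, 33, 141], [115, 129, 115], [115, 128, 112], [113, 58, 119], [115, 118, 112], [114, 138, 113], [114, 125, 114], [116, 47, 114], [113, 120, 113], [115, 133, 111]]
cream [25, 50, 180] mat [80, 50, 101]
2 [[6, 112, 141], [17, 64, 144], [20, 53, 145], [3, 141, 125], [3, 130, 139], [11, 81, 141], [2, 143, 123], [2, 143, 125], [3, 131, 132], [5, 114, 125], [2, 141, 121], [1, 144, 122], [19, 58, 141], [7, 108, 130], [4, 127, 124]]
cream [23, 53, 187] mat [80, 53, 154]
```

```bash
sed -i "s/(135 if col!='green' else 120)/(95 if col!='green' else 65)/; s/'green':(45,85)/'green':(44,71)/" h.py
cat >> h.py <<'E'
import json
def snap(col,c,yaw,zc=.02,h=.15,side=1,rad=.075):
    """look from above with tool x along yaw (side=1) or yaw+180"""
    ty=yaw if side==1 else yaw-180
    a=np.array([np.cos(np.radians(ty)),np.sin(np.radians(ty))])
    xy=np.array(c)-a*.025
    robot.goto(np.array([*xy,zc+h]),Rdown(ty))
    g=grab('wrist'); return fit(*g,col,c,zc=zc,yaw0=yaw,rad=rad)
def stroke(c,yaw,phi,F=5.,smax=.042):
    yr=np.radians(yaw);n=np.array([-np.sin(yr),np.cos(yr)])
    s=np.clip(-2*.02*np.radians(phi),-smax,smax)
    R=Rdown(yaw); st=np.array(c)-n*s/4; en=st+n*s
    robot.goto(np.array([*st,.055]),R); f0=robot.read_force()[2]
    robot.servo_line(np.array([*st,.0425]),speed=.06)
    z=.0425; fz=0
    while z>.036:
        robot.servo_line(np.array([*st,z]),speed=.02); fz=robot.read_force()[2]-f0
        if fz>F: break
        z-=.0005
    robot.servo_line(np.array([*en,z]),speed=.06)
    f=robot.read_force()
    robot.servo_line(np.array([*en,z+.02]),speed=.1)
    return s,z,fz,f.round(1)
E
python3 - <<'E'
from h import *
w=np.load('w0.npz');k=K(robot.camera_info('wrist'));L={}
for i,c,g,y in((0,'blue',(.59,-.313),2),(1,'yellow',(.452,-.334),-7),(2,'red',(.59,-.139),-7),(3,'green',(.46,-.119),-7)):
    r=fit(w[f'im{i}'],w[f'd{i}'],k,w[f'M{i}'],c,g,yaw0=y);print(c,r);L[c]=[r[0].tolist(),r[1],r[2]]
json.dump(L,open('L.json','w'))
c,y,p=L['red']
if np.isnan(p): p=-85
print(stroke(c,y,p),robot.read_t())
r=snap('red',np.array(c)+[0,.021],y);print(r,robot.read_t())
r=snap('red',r[0],r[1],side=-1);print(r,robot.read_t())
E
```

```text
blue (array([ 0.58951201, -0.31840944]), np.float64(1.4715861668672405), np.float64(116.32742730051817), (2765, 37, np.float64(0.098), np.float64(0.5)))
yellow (array([ 0.44871683, -0.3390072 ]), np.float64(-7.66114481822846), np.float64(85.34224932381301), (2847, 98, np.float64(0.099), np.float64(0.3)))
red (array([ 0.59637747, -0.14275849]), np.float64(-6.7282327422625166), np.float64(-64.86894556142607), (2910, 123, np.float64(0.099), np.float64(0.5)))
green (array([ 0.45742259, -0.12190544]), np.float64(-8.03517800132423), np.float64(-108.4307825325997), (2822, 56, np.float64(0.099), np.float64(0.3)))
(np.float64(0.042), 0.036, np.float64(0.13412054267198706), array([-0.1, -1.2,  0.2])) 14.95
(array([ 0.6033524 , -0.10391489]), np.float64(-6.934983784773067), nan, (855, 0, np.float64(0.099), np.float64(23.4))) 15.5417Traceback (most recent call last):
  File "<stdin>", line 10, in <module>
  File "h.py", line 74, in snap
    g=grab('wrist'); return fit(*g,col,c,zc=zc,yaw0=yaw,rad=rad)
                            ~~~^^^^^^^^^^^^^^^^^^^^^^^^^^^^^^^^^
  File "h.py", line 52, in fit
    p=r.x; on=abs(f(p))<.003; e=split(p,X)[0][on]; lo,hi=np.percentile(e,[.5,99.5])
                                                         ~~~~~~~~~~~~~^^^^^^^^^^^^^
    return _quantile_unchecked(
        a, q, axis, out, overwrite_input, method, keepdims, weights)
    return _ureduce(a,
                    func=_quantile_ureduce_func,
    ...<5 lines>...
                    overwrite_input=overwrite_input,
                    method=method)
    r = func(a, **kwargs)
    result = _quantile(arr,
                       quantiles=q,
    ...<2 lines>...
                       out=out,
                       weights=wgt)
    slices_having_nans = np.isnan(arr[-1, ...])
                                  ~~~^^^^^^^^^
IndexError: index -1 is out of bounds for axis 0 with size 0
```

```bash
python3 - <<'E'
from h import *
im,d,k,M=grab('wrist');im2=grab('scene')[0]
o=np.vstack([im[:, :],cv2.resize(im2[130:280,200:440],(640,400))])
save(o,'r1.png',None,.75)
print(robot.read_position(),robot.read_tcp_rot().round(2).tolist(),robot.read_grip_width())
P=onplane(320.,200.,.0,k,M);print(P)
E
```

```text
[ 0.62813731 -0.10695594  0.1700224 ] [[-0.99, 0.12, 0.0], [0.12, 0.99, -0.0], [-0.0, 0.0, -1.0]] 0.005632886908753314
[ 0.65080315 -0.1077817   0.        ]
```

View pics/r1.png

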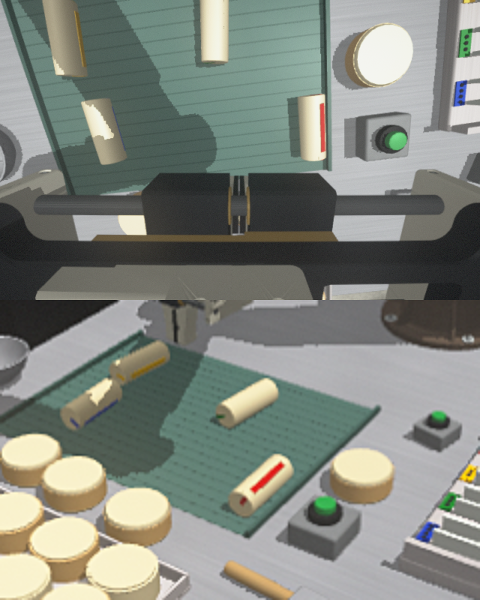

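The shut fingertips are narrow, so the tip missed the crown and just pushed the red log. It now lies near the mat's +y edge with its mark past the top, at about wrist pixel (415,165). I'll press with the 19 mm pad width along the roll direction instead, and offset the snap view so the fingers don't hide the log.

```bash
cat >> h.py <<'E'
def nvec(yaw): 
    r=np.radians(yaw);return np.array([-np.sin(r),np.cos(r)])
def snap(col,c,yaw,zc=.02,h=.15,rad=.075):
    robot.goto(np.array([*(np.array(c)-nvec(yaw)*.075),zc+h]),Rdown(yaw+90))
    g=grab('wrist'); return fit(*g,col,c,zc=zc,yaw0=yaw,rad=rad)
def stroke(c,yaw,phi,F=4.,smax=.03,ztop=.041):
    n=nvec(yaw)
    s=np.clip(-2*.02*np.radians(phi),-smax,smax)
    R=Rdown(yaw+90); st=np.array(c)-n*s/4; en=st+n*s
    robot.goto(np.array([*st,.055]),R); f0=robot.read_force()[2]
    z=ztop
    while z>.037:
        robot.servo_line(np.array([*st,z]),speed=.04); fz=robot.read_force()[2]-f0
        if fz>F: break
        z-=.0005
    if fz>1.5: robot.servo_line(np.array([*en,z]),speed=.05)
    f=robot.read_force(); p=robot.read_position()
    robot.servo_line(np.array([*p[:2],z+.02]),speed=.1)
    return round(s,4),round(z,4),round(fz,2),f.round(1)
E
python3 - <<'E'
from h import *
L=json.load(open('L.json'))
# coarse find red in the side view
im,d,k,M=grab('wrist')
c=onplane(418.,165.,.04,k,M)[:2]; print(c)
r=snap('red',c,-5);print(r,robot.read_t())
if r[3][0]>500 and abs(r[3][3])<3 and not np.isnan(r[2]):
    print(stroke(r[0],r[1],r[2])); 
    print(snap('red',r[0]+nvec(r[1])*np.clip(-.02*np.radians(r[2]),-.015,.015),r[1]),robot.read_t())
E
```

```text
[0.6133826  0.00725446]
(array([0.62218161, 0.0112584 ]), np.float64(-0.02110086774521381), np.float64(29.263188850625728), (3336, 546, np.float64(0.099), np.float64(0.7))) 22.3167
(np.float64(-0.0204), 0.037, np.float64(-1.29), array([-0.3,  0.4,  0.2]))
(array([0.6222594 , 0.01109009]), np.float64(0.21388163856420253), np.float64(29.192924791433057), (3390, 552, np.float64(0.099), np.float64(0.7))) 26.2167
```

```bash
python3 - <<'E'
from h import *
c=np.array([.6223,.0112]);R=Rdown(90)
robot.goto(np.array([*c,.05]),R)
for z in(.041,.038,.036,.034):
    robot.servo_line(np.array([*c,z]),speed=.04);f=robot.read_force();print(z,robot.read_position().round(4),f.round(2),robot.read_t())
    if f[2]>4: break
im=grab('scene')[0];save(im,'r2.png',(280,140,440,260),5)
E
```

```text
0.041 [0.6224 0.0106 0.0414] [-0.29  0.62  0.11] 27.2333
0.038 [0.6222 0.0111 0.0379] [-0.3   0.39 -1.44] 27.4833
0.036 [0.6222 0.0112 0.0358] [0.53 0.21 0.03] 27.7333
0.034 [0.6222 0.0112 0.0338] [ 0.31  0.23 -0.42] 27.9833
```

View pics/r2.png

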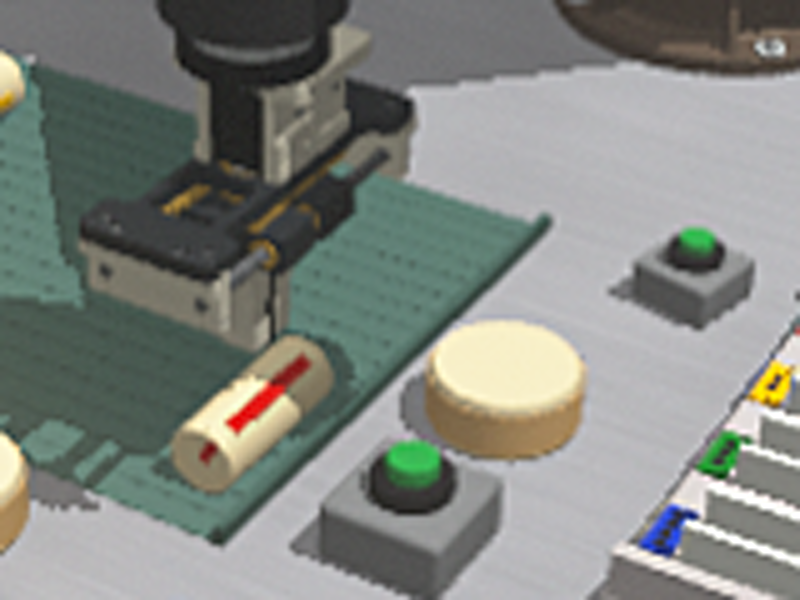

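```bash
python3 - <<'E'
from h import *
print(robot.read_position(),robot.read_tcp_rot().round(3).tolist(),robot.read_qpos())
for n in('scene','side'):
    g=grab(n);
    for c in((.622,.011),(.63,.03)): print(n,c,fit(*g,'red',c,yaw0=0))
    P=cloud(*g[1:]) 
    if n=='scene':
        for u,v in((275,325),(255,420),(300,360),(120,260)): print((u,v),P[140+v//5,280+u//5].round(3))
E
```

```text
[0.6222557  0.01121966 0.03391223] [[-0.0, 1.0, -0.0], [1.0, 0.0, -0.0], [-0.0, -0.0, -1.0]] [ 1.89827887e+01  2.36711036e+01 -1.71951593e+01  7.30187838e-05
 -4.91423063e+01  1.61020644e+02]
scene (0.622, 0.011) (array([0.62423155, 0.01242901]), np.float64(0.7023529500241124), np.float64(30.07729491718987), (407, 79, np.float64(0.101), np.float64(1.1)))
scene (0.63, 0.03) (array([0.62423721, 0.01251482]), np.float64(1.361562931554364), np.float64(30.03235728891761), (406, 79, np.float64(0.1), np.float64(1.1)))
(275, 325) [0.619 0.024 0.078]
(255, 420) [0.643 0.027 0.034]
(300, 360) [0.592 0.023 0.04 ]
(120, 260) [ 0.714 -0.003  0.161]
side (0.622, 0.011) (array([0.62179289, 0.01149263]), np.float64(-0.2708407624252748), np.float64(31.161622653629568), (443, 86, np.float64(0.097), np.float64(-1.8)))
side (0.63, 0.03) (array([0.62181686, 0.01149606]), np.float64(-0.15054181713776815), np.float64(31.13395806252581), (443, 86, np.float64(0.097), np.float64(-1.8)))
```

```bash
python3 - <<'E'
from h import *
g=grab('scene');P=cloud(*g[1:])
m=(abs(P[...,0]-.622)<.03)&(abs(P[...,1]-.011)<.03)&(P[...,2]>.044)&(P[...,2]<.1)
print(np.histogram(P[m][:,2],bins=14,range=(.03,.1)))
c=np.array([.6223,.0112])
for z in(.031,.028,.025,.022,.019):
    robot.servo_line(np.array([*c,z]),speed=.04);f=robot.read_force();print(z,robot.read_position().round(4),f.round(2),robot.read_t())
    if f[2]>4: break
E
```

```text
(array([ 0,  0,  0,  1,  0,  0,  0,  0, 11, 20, 21, 17, 20, 22]), array([0.03 , 0.035, 0.04 , 0.045, 0.05 , 0.055, 0.06 , 0.065, 0.07 ,
       0.075, 0.08 , 0.085, 0.09 , 0.095, 0.1  ]))
0.031 [0.6221 0.0111 0.0307] [-0.09  0.18 -0.27] 28.4333
0.028 [0.6221 0.0112 0.0277] [ 0.23 -0.3   0.06] 28.6833
0.025 [0.6221 0.0112 0.0248] [-1.   -0.35  0.81] 28.9333
0.022 [0.6221 0.0112 0.0217] [ 0.46 -0.52 -0.66] 29.1833
0.019 [0.6221 0.0111 0.0188] [0.04 0.13 0.77] 29.4333
```

```bash
python3 - <<'E'
from h import *
a=grab('scene');b=grab('side')
ci=proj(np.array([.622,.011,.04]),b[2],b[3]).astype(int);print(ci)
o=np.hstack([cv2.resize(a[0][150:260,290:400],(400,400),interpolation=2),cv2.resize(b[0][ci[1]-55:ci[1]+55,ci[0]-55:ci[0]+55],(400,400),interpolation=2)])
save(o,'r3.png')
P=cloud(a[1],a[2],a[3])
m=(abs(P[...,0]-.622)<.06)&(abs(P[...,1]-.011)<.03)&(P[...,2]>.044)&(P[...,2]<.1)
print(np.histogram(P[m][:,2],bins=14,range=(.03,.1))[0])
E
```

```text
[291 207]
[ 0  0  1  0  2 11 17 21 19 19 13 21 14 12]
```

View pics/r3.png

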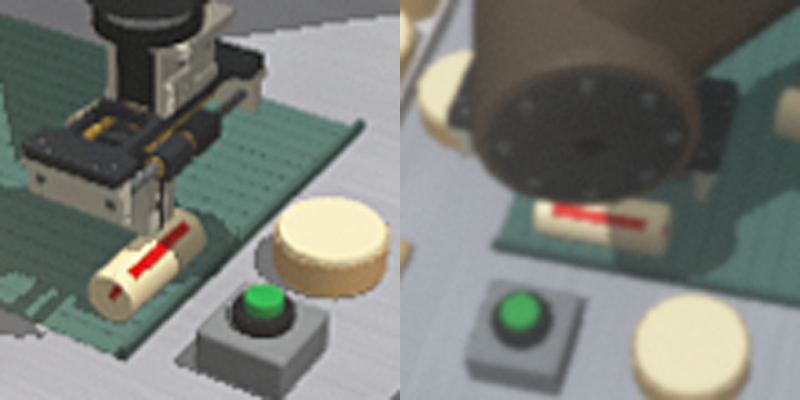

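```bash
python3 - <<'E'
from h import *
def rep(t):
    im,d,k,M=grab('wrist'); v,u=np.mgrid[:400,:640]; Q=pts(u,v,d,k,Ttc)
    m=(d>0)&(abs(Q[...,0])<.03)&(abs(Q[...,1])<.075)&(Q[...,2]>-.08)&(Q[...,2]<.008)
    print(t,m.sum(),robot.read_grip_width(),np.histogram(Q[m][:,2],bins=11,range=(-.08,.008)))
    for z0 in(-.04,-.03,-.02,-.01,0):
        q=Q[m&(abs(Q[...,2]-z0)<.005)]
        if len(q): print(z0,len(q),q.min(0).round(3),q.max(0).round(3))
robot.servo_line(np.array([.6223,.0112,.15]),speed=.3); 
rep('shut'); robot.move_gripper(1.0); rep('open'); print(robot.read_t())
E
```

```text
shut 535 0.0098445985932305 (array([  1,  98,  99, 180, 120,  37,   0,   0,   0,   0,   0]), array([-0.08 , -0.072, -0.064, -0.056, -0.048, -0.04 , -0.032, -0.024,
       -0.016, -0.008,  0.   ,  0.008]))
-0.04 106 [ 0.009 -0.008 -0.045] [ 0.011  0.005 -0.035]
open 2590 1.0011895146255734 (array([256, 606, 553, 527, 493, 155,   0,   0,   0,   0,   0]), array([-0.08 , -0.072, -0.064, -0.056, -0.048, -0.04 , -0.032, -0.024,
       -0.016, -0.008,  0.   ,  0.008]))
-0.04 442 [-0.007 -0.062 -0.045] [ 0.011  0.058 -0.035]
-0.03 3 [-0.006 -0.049 -0.035] [ 0.009  0.043 -0.035]
31.6583
```

The wrist depth shows the real fingertips at tool z ≈ -0.035, and the scene camera agrees. So the reported TCP lies about 36 mm beyond the tips, and the earlier strokes never touched the log. Red was moved by the random knock. I'll correct for the offset and find the exact contact height by force.

```bash
cat >> h.py <<'E'
OFF=.036
def stroke(c,yaw,phi,F=4.,smax=.032,zt=.0425):
    n=nvec(yaw)
    s=np.clip(-2*.02*np.radians(phi),-smax,smax)
    R=Rdown(yaw+90); st=np.array(c)-n*s/4; en=st+n*s
    robot.goto(np.array([*st,.055-OFF]),R); f0=robot.read_force()[2]
    z=zt-OFF; fz=0
    while z>.035-OFF:
        robot.servo_line(np.array([*st,z]),speed=.04); fz=robot.read_force()[2]-f0
        if fz>F: break
        z-=.0005
    if fz>F: robot.servo_line(np.array([*en,z]),speed=.05)
    f=robot.read_force(); p=robot.read_position()
    robot.servo_line(np.array([*p[:2],z+.025]),speed=.15)
    return round(s,4),round(z,4),round(fz,2),f.round(1)
E
python3 - <<'E'
from h import *
robot.move_gripper(0)
r=snap('red',(.6223,.0112),0);print(r)
print(stroke(r[0],r[1],r[2])); 
print(snap('red',r[0]+nvec(r[1])*np.clip(-.02*np.radians(r[2]),-.016,.016),r[1]),robot.read_t())
E
```

```text
(array([0.62220798, 0.01137966]), np.float64(0.17281030492137187), np.float64(29.249829542760555), (3293, 549, np.float64(0.099), np.float64(0.7)))
(np.float64(-0.0204), 0.005, np.float64(5.44), array([-2.1, -0.2,  6. ]))
(array([6.22275517e-01, 5.91766134e-04]), np.float64(0.2913124752772139), np.float64(1.7339820793501628), (3311, 572, np.float64(0.099), np.float64(0.8))) 37.0667
```

```bash
sed -i 's/zt=.0425)/zt=.0415)/; s/^OFF=.036/OFF=.0355/' h.py
python3 - <<'E'
from h import *
L=json.load(open('L.json'))
def upd(r): return r[0],r[1],r[2]
for col in('green','yellow','blue'):
    c,y,p=L[col]; r=snap(col,c,y); print(col,r)
    if r[3][0]<800 or abs(r[3][3])>3: print('lost');continue
    c,y=r[0],r[1]
    if abs(p-r[2])<25: p=r[2]
    while abs(p)>60:
        o=stroke(c,y,p); print(o)
        if o[2]<4: break
        c=c+nvec(y)*o[0]/2; p+=np.degrees(o[0]/.04)
    for i in range(3):
        r=snap(col,c,y); print(r,round(robot.read_t(),1))
        c,y,p=r[:3]
        if np.isnan(p) or abs(p)<3.5: break
        o=stroke(c,y,p); print(o); c=c+nvec(y)*o[0]/2
    L[col]=[c.tolist(),y,p]
L['red']=[[.6223,.0006],.3,1.7]
json.dump(L,open('L.json','w'))
E
```

```text
green (array([ 0.45864845, -0.1217465 ]), np.float64(-7.946991099878452), nan, (3320, 0, np.float64(0.098), np.float64(0.6)))
(np.float64(0.032), 0.005, np.float64(6.0), array([-2.3,  0.9,  9. ]))
(np.float64(0.032), 0.0055, np.float64(5.69), array([-1.1,  1.2,  5.3]))
(array([ 0.46297974, -0.09003459]), np.float64(-7.953916049954448), np.float64(-21.259463451609314), (3342, 606, np.float64(0.099), np.float64(0.7))) 43.6
(np.float64(0.0148), 0.005, np.float64(8.17), array([-2.5,  0.4,  8.2]))
(array([ 0.46403657, -0.08244099]), np.float64(-7.889103072031294), np.float64(-1.149533970994547), (3286, 614, np.float64(0.099), np.float64(0.8))) 46.8
yellow (array([ 0.4502036 , -0.33884172]), np.float64(-7.63639538746671), nan, (3347, 6, np.float64(0.099), np.float64(0.6)))
(np.float64(-0.032), 0.005, np.float64(7.19), array([-3.2,  0.3,  6.8]))
(array([ 0.44803242, -0.35454351]), np.float64(-7.72465428094343), np.float64(48.730002333650695), (3288, 406, np.float64(0.099), np.float64(0.7))) 55.1
(np.float64(-0.032), 0.005, np.float64(6.6), array([-2.1,  0.5,  6.4]))
(array([ 0.44582521, -0.
[... 306 characters left out ...]
, 507, np.float64(0.099), np.float64(0.7))) 61.7
blue (array([ 0.58861369, -0.31885799]), np.float64(1.5108340443695374), nan, (3376, 0, np.float64(0.099), np.float64(0.5)))
(np.float64(-0.032), 0.005, np.float64(5.55), array([-3.1,  0.2,  5.5]))
(np.float64(-0.032), 0.005, np.float64(6.6), array([-2.1, -0.8,  6.8]))
(array([ 0.58932247, -0.35051379]), np.float64(1.54921392007966), np.float64(27.649787860635577), (3281, 472, np.float64(0.099), np.float64(0.8))) 68.3
(np.float64(-0.0193), 0.0045, np.float64(6.21), array([-3.8, -0.9,  6.9]))
(array([ 0.58957707, -0.36043906]), np.float64(1.5247212399634362), np.float64(0.43424148622458586), (3287, 542, np.float64(0.099), np.float64(0.8))) 71.8
```

All four logs are mark-up (|phi| < 2°) at t = 72 s. Next I'll measure the rack, and check the button with an enlarged crop.

```bash
cat >> h.py <<'E'
B=np.array([.002,-.002,0])  # seen centre of the fingers in the tool frame
E
python3 - <<'E'
from h import *
R=Rdown(92);robot.goto(np.array([.50,.225,.19]),R)
im,d,k,M=grab('wrist');np.savez('rack.npz',im=im,d=d,M=M)
P=cloud(d,k,M)-robot.read_tcp_rot()@B
q=P[...,:2]-[.483,.312]
z=P[...,2];m=(d>0)&(z>.036)&(z<.055)&(abs(q[...,0])<.2)&(abs(q[...,1])<.11)
X=P[m]; r=cv2.minAreaRect(X[:,:2].astype(np.float32)); print(len(X),r)
# rail based fit: maximise overlap with rail template
T=P[(d>0)&(z>.041)&(z<.049)&(abs(q[...,0])<.19)&(abs(q[...,1])<.09)][:,:2]
from scipy.optimize import differential_evolution
cs=np.array([-.108,-.036,.036,.108])
def loc(p,T):
    a=np.radians(p[2]);e=T-p[:2];return e[:,0]*np.cos(a)+e[:,1]*np.sin(a),-e[:,0]*np.sin(a)+e[:,1]*np.cos(a)
def cost(p):
    u,v=loc(p,T);w=np.abs(u[:,None]-cs).min(1);return -np.mean(np.clip(1-((np.abs(w)-.016)/.006)**2,0,None)*(abs(v)<.055))
s=differential_evolution(cost,[(.45,.51),(.28,.34),(-4,8)],seed=1,maxiter=150);print(s.x,s.fun)
u,v=loc(s.x,T);rl=np.abs(np.abs(u[:,None]-cs).min(1)-.016)<.004
print('rail u hist',[ (round(np.median(u[rl&(abs(u-c)<.003)]),4),int((rl&(abs(u-c)<.003)).sum()))for b in cs for c in(b-.016,b+.016)], 'v ends',np.percentile(v[rl&(abs(v)<.075)],[1,99]).round(4),'z',np.median(P[...,2][m]))
for i in range(4):
    a=np.radians(s.x[2]);print(i+1,(s.x[:2]+cs[i]*np.array([np.cos(a),np.sin(a)])).round(4))
sc=grab('scene')[0]
o=np.hstack([cv2.resize(im,(480,300)),cv2.resize(sc[170:320,310:470],(320,300))]);save(o,'rack.png')
print(robot.read_t())
E
```

```text
9973 ((0.5018635988235474, 0.32309722900390625), (0.36531683802604675, 0.18923257291316986), 1.7796233892440796)
[0.48764564 0.30275273 1.98936097] -0.6153624441036881
rail u hist [(np.float64(-0.1234), 614), (np.float64(-0.0915), 629), (np.float64(-0.0518), 578), (np.float64(-0.02), 544), (np.float64(0.0201), 523), (np.float64(0.0519), 563), (np.float64(0.0916), 553), (np.float64(0.1236), 522)] v ends [-0.0535  0.0539] z 0.04597300192672541
1 [0.3797 0.299 ]
2 [0.4517 0.3015]
3 [0.5236 0.304 ]
4 [0.5956 0.3065]
76.1667
```

View pics/rack.png

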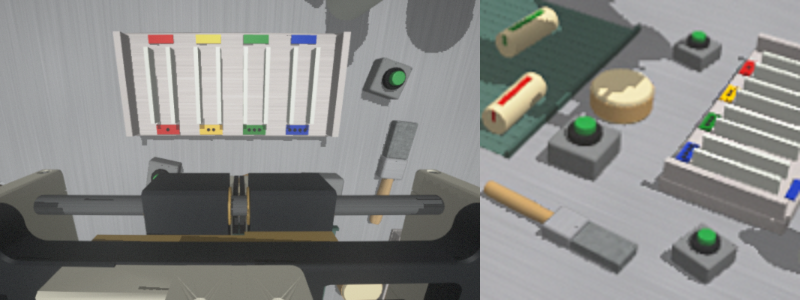

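Candidates for the button are scene-crop boxes (585,145), (697,45) and (705,250). The one at (585,145), on the large grey box near the mat, is clearly the largest and is the one meant. I'll refine the rack's y from the coloured end plates.

```bash
python3 - <<'E'
from h import *
r=np.load('rack.npz');im,d,M=r['im'],r['d'],r['M'];k=K(robot.camera_info('wrist'))
P=cloud(d,k,M)-M[:3,:3]@B;h=cv2.cvtColor(im,cv2.COLOR_RGB2HSV)
a=np.radians(1.99);e=P[...,:2]-[.4876,.3028];u=e[...,0]*np.cos(a)+e[...,1]*np.sin(a);v=-e[...,0]*np.sin(a)+e[...,1]*np.cos(a)
for i,(c,(lo,hi)) in enumerate((('red',(172,8)),('yellow',(17,33)),('green',(44,75)),('blue',(105,135)))):
    H=h[...,0];hm=((H>=lo)|(H<=hi)) if lo>hi else (H>=lo)&(H<=hi)
    m=hm&(h[...,1]>90)&(abs(u+.108-.072*i)<.03)&(d>0)
    for s in(-1,1):
        q=m&(v*s>.02)&(abs(v)<.1)
        print(c,s,q.sum(),'v',np.percentile(v[q],[3,50,97]).round(4),'u',np.median(u[q]).round(4),'z',np.percentile(P[...,2][q],[3,50,97]).round(4))
for i in range(4):
    q=(abs(abs(u+.108-.072*i)-.016)<.003)&(abs(P[...,2]-.045)<.004)&(abs(v)<.1)
    vv=np.sort(v[q]);print(i,np.histogram(vv,bins=20,range=(-.1,.1))[0])
E
```

```text
red -1 372 v [-0.0746 -0.0669 -0.0595] u -0.1123 z [0.0241 0.0255 0.0268]
red 1 398 v [0.0647 0.0706 0.0763] u -0.1116 z [0.024  0.0254 0.027 ]
yellow -1 1435 v [-0.0746 -0.0575 -0.0566] u -0.0267 z [0.0242 0.3189 0.3212]
yellow 1 402 v [0.0643 0.0702 0.0759] u -0.04 z [0.0241 0.0255 0.027 ]
green -1 229 v [-0.0748 -0.0696 -0.062 ] u 0.031 z [0.0239 0.0253 0.0267]
green 1 354 v [0.0643 0.0696 0.0748] u 0.032 z [0.0238 0.0255 0.0269]
blue -1 333 v [-0.0761 -0.0684 -0.0608] u 0.1033 z [0.024  0.0255 0.027 ]
blue 1 380 v [0.0642 0.0697 0.075 ] u 0.1046 z [0.0238 0.0253 0.0269]
0 [ 0  0  0  0 24 52 50 52 56 60 58 61 60 73 74 42  0  0  0  0]
1 [ 0  0  0  0 20 38 43 44 40 43 44 55 50 47 50 28  0  0  0  0]
2 [ 0  0  0  0 15 30 36 36 33 36 36 46 42 39 46 24  0  0  0  0]
3 [ 0  0  0  0  8 28 23 27 32 34 26 31 28 31 39 14  0  0  0  0]
```

```bash
python3 - <<'E'
from h import *
r=np.load('rack.npz');im,d,M=r['im'],r['d'],r['M'];k=K(robot.camera_info('wrist'))
P=cloud(d,k,M)-M[:3,:3]@B
a=np.radians(1.99);e=P[...,:2]-[.4876,.3028];u=e[...,0]*np.cos(a)+e[...,1]*np.sin(a);v=-e[...,0]*np.sin(a)+e[...,1]*np.cos(a);z=P[...,2]
b=abs(v)<.04
for s in(-1,1):
    q=b&(z>.045)&(z<.052)&(u*s>.14)&(u*s<.19);print('lip',s,np.percentile(u[q],[2,50,98]).round(4),np.median(z[q]).round(4))
for s in(-1,1):
    q=b&(z>.018)&(z<.026)&(u*s>.12)&(u*s<.18);print('plat',s,np.percentile(u[q],[1,99]).round(4),np.median(z[q]).round(4))
for c in(-.124,-.092,-.052,-.02,.02,.052,.092,.124):
    q=b&(z>.0435)&(z<.049)&(abs(u-c)<.008);print(c,np.percentile(u[q],[2,50,98]).round(4),np.median(z[q]).round(4))
E
```

```text
lip -1 [-0.1709 -0.1649 -0.1603] 0.0494
lip 1 [0.1524 0.157  0.163 ] 0.0492
plat -1 [-0.1616 -0.1203] 0.0235
plat 1 [0.1306 0.1532] 0.0234
-0.124 [-0.1314 -0.1277 -0.1247] 0.0463
-0.092 [-0.0992 -0.0958 -0.0929] 0.0463
-0.052 [-0.0588 -0.0557 -0.0528] 0.0464
-0.02 [-0.0267 -0.0238 -0.0209] 0.0463
0.02 [0.0137 0.0162 0.0192] 0.0464
0.052 [0.0452 0.0481 0.0511] 0.0463
0.092 [0.0845 0.0877 0.0912] 0.0463
0.124 [0.1162 0.1191 0.1225] 0.0462
```

```bash
cat >> h.py <<'E'
RY=1.99;_a=np.radians(RY);RC=np.array([.4837,.3035])
CR={c:RC+u*np.array([np.cos(_a),np.sin(_a)]) for c,u in zip(('red','yellow','green','blue'),(-.108,-.036,.036,.108))}
def gsnap(col,c,yaw,tyaw,zc=.02,h=.15):
    R=Rdown(tyaw)
    for o in(.075,.055,.04):
        try: robot.goto(np.array([*(np.array(c)-R[:2,0]*o),zc+h]),R);break
        except robot.Unreachable: pass
    g=grab('wrist');r=fit(*g,col,c,zc=zc,yaw0=yaw); return (r[0]-(R@B)[:2],)+r[1:]
def pickplace(col,c,yaw,tip=.006,w=.66):
    r=gsnap(col,c,yaw,yaw);print(col,'pre',r,round(robot.read_t(),1))
    c,yaw,phi=r[:3]
    if r[3][0]<800 or abs(r[3][3])>3 or not abs(phi)<8: print('STOP');return
    R=Rdown(yaw)
    robot.move_gripper(w)
    robot.goto(np.array([*c,.05-OFF+.01]),R)
    robot.servo_line(np.array([*c,tip-OFF]),speed=.1)
    robot.move_gripper(0); print('grip',robot.read_grip_width()*88,robot.read_finger_force())
    robot.servo_line(np.array([*c,.13]),speed=.25)
    t=CR[col]; R2=Rdown(90+RY); dz=tip-.02+.0605-OFF
    robot.goto(np.array([*t,.12]),R2)
    robot.servo_line(np.array([*t,dz+.012]),speed=.2); f0=robot.read_force()
    robot.servo_line(np.array([*t,dz]),speed=.05); print('f',f0.round(1),robot.read_force().round(1))
    robot.move_gripper(.58)
    robot.servo_line(np.array([*t,.1]),speed=.2)
    print('post',gsnap(col,t,90+RY,90+RY,zc=.06,h=.13),t.round(4),round(robot.read_t(),1))
E
python3 - <<'E'
from h import *
c,y,p=json.load(open('L.json'))['red']; pickplace('red',c,y,tip=.013,w=.55)
im=grab('scene')[0];w=grab('wrist')[0];save(np.hstack([cv2.resize(im[130:330,240:560],(480,300)),cv2.resize(w,(320,200))[[*range(200)]+[199]*100]]),'p1.png')
E
```

```text
red pre (array([ 0.62007859, -0.00176978]), np.float64(0.3307483255131504), np.float64(2.3617446618358255), (3353, 574, np.float64(0.099), np.float64(0.7))) 77.3
grip 39.27255327089758 30.001002252101898
f [-0.1  0.1 -1.4] [ 5.4 -0.6  1.6]
post (array([0.37978289, 0.30180455]), np.float64(91.77980723873074), np.float64(-10.433733433392042), (3777, 686, np.float64(0.098), np.float64(0.8))) [0.3758 0.2997] 84.7
```

View pics/p1.png

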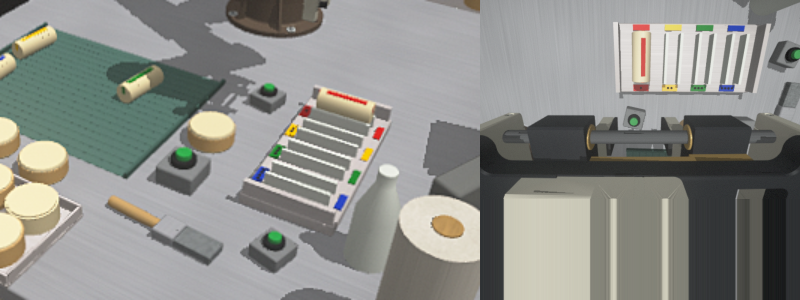

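The red log sits in cradle 1 but landed 4 mm off and rolled 10°. The cause is a bug in my later rack check, which applied the bias in the wrong frame; the first fit (0.4876, 0.303) was right. I'll fix the target and straighten red by regrasping it tilted.

```bash
cat > fix.py <<'E'
E
sed -i 's/RC=np.array(\[.4837,.3035\])/RC=np.array([.4878,.3036])/' h.py
cat >> h.py <<'E'
def straighten(col,c,yaw,phi,back=.007):
    """log in cradle: grasp tilted along the mark, lift, put back upright"""
    n=nvec(yaw); ax=np.array([-n[1],n[0],0])  # rotating +z toward n: axis = z x n
    Rt=cv2.Rodrigues(ax*np.radians(phi))[0]; R0=Rdown(90+RY); R1=Rt@R0; o=OFF+back
    ctr=np.array([*c,.06]); tgt=np.array([*CR[col],.0605]); up=np.array([0,0,.03])
    robot.move_gripper(.58)
    robot.goto(ctr-R1[:,2]*.03+R1[:,2]*o,R1)
    robot.servo_line(ctr+R1[:,2]*o,speed=.1); robot.move_gripper(0)
    robot.servo_line(ctr+R1[:,2]*o+up*.5,speed=.1)
    robot.goto(tgt+R0[:,2]*o+up*.5,R0)
    robot.servo_line(tgt+R0[:,2]*o,speed=.08); print('f',robot.read_force().round(1))
    robot.move_gripper(.58); robot.servo_line(tgt+R0[:,2]*o+up*1.5,speed=.2)
    print('post',gsnap(col,CR[col],90+RY,90+RY,zc=.06,h=.13),CR[col].round(4),round(robot.read_t(),1))
E
python3 - <<'E'
from h import *
straighten('red',[.3798,.3018],91.8,-10.4)
c,y,p=json.load(open('L.json'))['yellow']; pickplace('yellow',c,y)
E
```

```text
f [-7.5  3.5  2.7]
post (array([0.37969064, 0.30077686]), np.float64(91.87732012851197), np.float64(7.541159292712183), (3773, 607, np.float64(0.098), np.float64(0.8))) [0.3799 0.2998] 89.1
yellow pre (array([ 0.443376  , -0.37393217]), np.float64(-7.648678517284371), np.float64(2.5752318882279153), (3341, 351, np.float64(0.099), np.float64(0.7))) 91.2
grip 39.301003297794345 30.000425577163696
f [-0.4  0.8 -0.6] [-0.7  0.5  2.8]
post (array([0.45173004, 0.30374559]), np.float64(91.86775340523695), np.float64(-0.2379524868084475), (3808, 675, np.float64(0.098), np.float64(0.8))) [0.4518 0.3023] 99.4
```

```bash
sed -i "s/    robot.servo_line(tgt+R0\[:,2\]\*o,speed=.08); print/    robot.dwell(.3); print('f0',robot.read_force().round(1),robot.read_position()-tgt); robot.servo_line(tgt+R0[:,2]*o,speed=.05); robot.dwell(.2); print/" h.py
python3 - <<'E'
from h import *
straighten('red',[.3797,.3008],91.9,7.5)
c,y,p=json.load(open('L.json'))['green']; pickplace('green',c,y)
E
```

```text
f0 [ 0.3  1.  -2.5] [-0.00050782 -0.0005529  -0.02763278]
f [-5.3  0.4  4.2]
post (array([0.37982643, 0.29954702]), np.float64(91.82371327144565), np.float64(-0.05085220441198957), (3795, 641, np.float64(0.098), np.float64(0.8))) [0.3799 0.2998] 104.3
green pre (array([ 0.46171733, -0.08438726]), np.float64(-7.947887984315217), np.float64(-0.6542955587870062), (3356, 593, np.float64(0.099), np.float64(0.7))) 105.5
grip 39.680607319637325 30.000470280647278
f [-0.  -0.1 -0.9] [-0.2  0.5  3.4]
post (array([0.52368649, 0.30614256]), np.float64(91.84695756331696), np.float64(-3.044601735984446), (3782, 636, np.float64(0.098), np.float64(0.8))) [0.5238 0.3049] 112.7
```

Red is at 0° and green at -3°. Next is blue.

```bash
python3 - <<'E'
from h import *
c,y,p=json.load(open('L.json'))['blue']; pickplace('blue',c,y)
# view all cradles
robot.goto(np.array([.50,.225,.19]),Rdown(92));robot.dwell(.3)
g=grab('wrist')
for c in CR:
    r=fit(*g,c,CR[c],zc=.06,yaw0=92);print(c,(r[0]-(Rdown(92)@B)[:2]).round(4),CR[c].round(4),r[1:])
s=grab('scene');P=cloud(*s[1:]);h=cv2.cvtColor(s[0],cv2.COLOR_RGB2HSV)
m=(h[...,0]>45)&(h[...,0]<75)&(h[...,1]>120)&(abs(P[...,0]-.65)<.05)&(abs(P[...,1]-.125)<.05)&(s[1]>0)
Q=P[m];t=Q[Q[:,2]>np.percentile(Q[:,2],40)];print('button',len(Q),t.mean(0).round(4),Q.min(0).round(3),Q.max(0).round(3))
robot.goto(np.array([.645,.06,.19]),Rdown(92));robot.dwell(.3);g=grab('wrist')
P=cloud(*g[1:])-Rdown(92)@B;h=cv2.cvtColor(g[0],cv2.COLOR_RGB2HSV)
m=(h[...,0]>45)&(h[...,0]<75)&(h[...,1]>120)&(abs(P[...,0]-.65)<.05)&(abs(P[...,1]-.125)<.05)&(g[1]>0)
Q=P[m];t=Q[Q[:,2]>Q[:,2].max()-.003];print('button w',len(Q),t.mean(0).round(4),((t.min(0)+t.max(0))/2).round(4),np.ptp(t,0).round(3))
save(np.hstack([cv2.resize(g[0],(400,250)),cv2.resize(s[0][130:330,240:560],(400,250))]),'b.png');print(robot.read_t())
E
```

```text
blue pre (array([ 0.58773588, -0.36274562]), np.float64(1.4831374566078788), np.float64(0.8654700295983785), (3335, 455, np.float64(0.099), np.float64(0.7))) 114.9
grip 39.5271383016222 30.000141263008118
f [-0.2  0.3 -0.4] [-0.3  0.4  2.5]
post (array([0.595648  , 0.30853279]), np.float64(91.87394636043513), np.float64(-0.33404528134468253), (3801, 596, np.float64(0.099), np.float64(0.8))) [0.5957 0.3074] 123.0
red [0.3793 0.2998] [0.3799 0.2998] (np.float64(91.84626320219881), np.float64(-0.968182949164968), (4017, 688, np.float64(0.098), np.float64(0.8)))
yellow [0.4515 0.3039] [0.4518 0.3023] (np.float64(91.9298104075648), np.float64(-0.7162780071453678), (3843, 686, np.float64(0.098), np.float64(0.8)))
green [0.5238 0.3064] [0.5238 0.3049] (np.float64(91.76874429512827), np.float64(-1.4519494233145065), (3835, 668, np.float64(0.098), np.float64(0.8)))
blue [0.5954 0.3087] [0.5957 0.3074] (np.float64(92.1717809369723), np.float64(-0.3978912067768242), (3953, 631, np.float64(0.098), np.float64(0.7)))
button 82 [0.6536 0.1258 0.0588] [0.641 0.114 0.047] [0.667 0.139 0.061]
button w 15 [0.6552 0.1159 0.0579] [0.6528 0.1162 0.0573] [0.022 0.01  0.002]
125.1417
```

View pics/b.png

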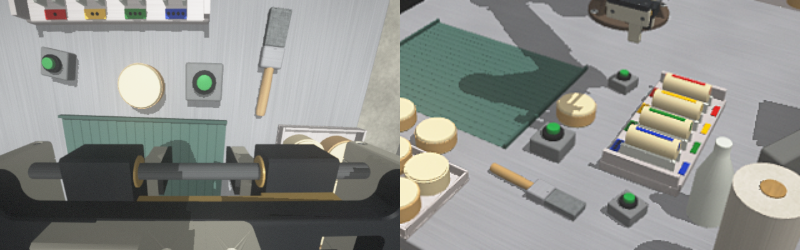

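All four logs are mark-up in their own cradles. The big button is at wrist-panel pixel (204,82), and I'll press it now.

```bash
python3 - <<'E'
from h import *
ci=robot.camera_info('wrist');p=onplane(326.,131.,.059,K(ci),pose()@Ttc)-Rdown(92)@B;print(p)
c=(p[:2]+[.6536,.1258])/2
if np.linalg.norm(p[:2]-[.6536,.1258])>.008: raise SystemExit
robot.move_gripper(0);R=Rdown(92)
robot.goto(np.array([*c,.075-OFF]),R);robot.dwell(.2);f0=robot.read_force()[2]
z=.062
while z>.046:
    robot.servo_line(np.array([*c,z-OFF]),speed=.04);robot.dwell(.05);f=robot.read_force()[2]-f0;print(round(z,4),round(f,1),end='; ')
    if f>14: break
    z-=.001
robot.dwell(.3);print(robot.read_force())
robot.servo_line(np.array([*c,.12]),speed=.1);robot.dwell(.5)
robot.goto(np.array([.50,.225,.19]),R);robot.dwell(.4)
g=grab('wrist')
for k_ in CR:
    r=fit(*g,k_,CR[k_],zc=.06,yaw0=92);print(k_,r)
print(robot.read_t())
E
```

```text
[0.65156437 0.12288699 0.059     ]
0.062 -0.3; 0.061 -0.9; 0.06 -0.3; 0.059 -0.2; 0.058 0.7; 0.057 1.8; 0.056 3.1; 0.055 2.7; 0.054 4.3; 0.053 3.8; 0.052 6.2; 0.051 11.6; 0.05 18.2; [-5.06740276  0.21116273 18.68648786]
red (array([0.37718917, 0.30153437]), np.float64(91.93534789086897), np.float64(-0.7276380273015538), (4009, 690, np.float64(0.098), np.float64(0.8)))
yellow (array([0.4494786 , 0.30564419]), np.float64(91.92233809349233), np.float64(-0.6163474607754333), (3843, 705, np.float64(0.098), np.float64(0.8)))
green (array([0.52172395, 0.30802215]), np.float64(91.77467076139965), np.float64(-1.44978449486841), (3838, 674, np.float64(0.098), np.float64(0.8)))
blue (array([0.59335743, 0.31055424]), np.float64(92.14036294103232), np.float64(-0.17601064825841423), (3941, 630, np.float64(0.098), np.float64(0.7)))
134.3917
```

The button bottomed out (spring slope to about 5 N, then a hard stop) and was released. The logs are unchanged, so I'm handing in.

```bash
python3 -c "
from rig import robot
print(robot.job_done())"
```

```text
the job is handed in; nothing more can be done
None
```

Job handed in at about 134 s: all four logs were rolled mark-up on the mat and laid in their own cradles in order 1 to 4, marks within about 2° of the top, and the largest green button was pressed fully down and released; red landed 10° off at first, so I lifted and reset it in its cradle twice (once before yellow went in, once after).

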